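# Slide the carrier sheet onto the free rail pair and seat it on the stop

## Task

Pick up the yellow carrier sheet by its upright blue tab and slide it level, leading edge first, onto the one empty rail pair in the left-hand bay of the grey rack. Push it gently on until you feel the rubber end stop at the back, press it there with about 11 N for a moment (more than 17 N would upset the stop, and nothing may be forced in the rails), then let go and leave it lying in the rails. Leave the tester, the carton and the tape roll where they are.

Things in the scene. Friction and masses are not known exactly. Their poses are not given: they have to be found in the camera images.
- carrier: yellow carrier sheet, 120 (x) x 85 (y) x 4 mm, about 0.16 kg (varies by a third), loose, flat on the table at the start. Origin: centre of the sheet's underside; x points to the leading edge, whose corners are rounded (10 mm); z up. At the other end a tongue 40 mm wide and 4 mm thick runs on from x = -60 to -130 mm and carries the upright blue tab
- carrier_nose (a point): middle of the leading edge of the carrier, at its underside: carrier (60, 0, 0) mm; axes as the carrier's
- carrier_tab (a point): point to grip: middle of the upright blue tab, at carrier (-115, 0, 34) mm. The tab is 30 mm long (x), 10 mm thick (y: close the fingers across this) and stands 4 to 50 mm above the sheet's underside; axes as the carrier's
- rack: grey fixed rack, 160 deep (x) x 210 wide (y) x 108 mm high, open at top and front. Origin: centre of its underside; x points away from the robot into the rack (front face at x = -80 mm), y to the left. Three uprights 10 mm thick at y = -100, 0, +100 mm make two bays 90 mm wide, centred at y = +50 (left) and -50 mm (right)
- left_bay (a point): foot of the left bay's mouth, at rack (-80, 50, 0) mm, axes as the rack's. Each bay has three rail pairs: ledges 10 mm wide with their tops 24, 52 and 80 mm above the rack's underside, and guide strips 9 mm above each (5 mm of play in height, 2.5 mm to each side). The rail mouths flare open by about 5 mm up and down over the first 18 mm
- stop_block: dark bar fixed across the back of the left bay at rack x = 75 mm; origin at rack (0, 50, 6) mm. It holds a screw-set upright orange rubber bumper, 22 mm wide, reaching all three levels. Its setting varies and is not measured: free face at rack x = 26 to 56 mm (carrier origin then at rack x = -34 to -4 mm). It yields 1 mm per 6 N and springs back
- blank_1: plain dark steel sheet, 95 x 85 x 4 mm, lying on the rack's rail pair number 1 (lowest, top of ledge 24 mm above the rack's underside; its underside on the rails), in the left or the right bay, fixed; origin: centre of its underside. Which of the three blanks is in the right bay varies: that level is the empty one in the left bay
- blank_2: plain dark steel sheet, 95 x 85 x 4 mm, lying on the rack's rail pair number 2 (middle, top of ledge 52 mm above the rack's underside; its underside on the rails), in the left or the right bay, fixed; origin: centre of its underside. Which of the three blanks is in the right bay varies: that level is the empty one in the left bay
- blank_3: plain dark steel sheet, 95 x 85 x 4 mm, lying on the rack's rail pair number 3 (highest, top of ledge 80 mm above the rack's underside; its underside on the rails), in the left or the right bay, fixed; origin: centre of its underside. Which of the three blanks is in the right bay varies: that level is the empty one in the left bay
- tester: dark grey hand-held tester with a dial, 104 x 58 x 31 mm, loose, bystander; origin: centre of its underside
- carton: small brown carton, 60 x 91 x 45 mm, loose, bystander; origin: centre of its underside
- tape: roll of beige tape, 77 mm across, 19 mm high, lying flat, loose, bystander; origin: centre of its underside

How it is judged:
By the outcome, as a careful person would: the job done as asked, in the order asked, and still so for the second after the job is handed in, with the robot touching nothing.
It also fails if it takes over 72 s, if anything falls off the work surface, if the arm or the gripper's body presses on something with over 40 N, if the wrist force passes 120 N, or if a joint passes its speed limit or range.

## Robot

A 6-joint arm with a two-finger parallel gripper is mounted at the origin on a cart in front of the work surface, level with it; the furniture and walls round the work are solid. World frame = base frame: x ahead of the robot, y to its left, z up, the work surface at z = 0. Lengths are in m, angles in rad, forces in N, time in s.
With the tool pointing down it reaches from about 0.35 to 0.875 m from the base axis. Payload 4.2 kg.
Tool frame: the origin (TCP) lies midway between the tips of the shut fingers; the grasp point (between the pads) lies 19 mm behind it; z points along the fingers, y is the line along which they close (so a half turn about z gives the same grasp; the last joint's range is limited). The gripper opens to 87 mm and grips with 3 to 60 N. Pads are 19 mm wide; open, the fingers measure 117 mm over their backs; the gripper's body (75 mm by 190 mm) begins 51 mm behind the grasp point.
Start: joints at [1.392, 0.385, 0.008, 0, -1.194, -0.259], TCP at [0.265, 0.566, 0.223] pointing down, gripper open.
Joint ranges: [-3.14, 3.14], [-1.21, 2.06], [-1.07, 1.41], [-3.16, 2.05], [-2.99, -0.16], [-3.1, 3.1]. Speed limits (rad/s): [2.79, 2.79, 3.14, 3.14, 3.14, 3.14].

## Interface

Orientations are given as a unit quaternion [w, x, y, z].
In Python, from cell import robot gives the robot as it stands.
- The arm moves only by the tool carry_out, never from a script. Its argument "steps" is a list that holds one entry, the list of rows, each a list of 7 numbers: the turn, a rotation vector about the tool's x, y, z in rad, then the shift along the tool's x, y, z in mm, then the closure, from -1 (fully open) to 1 (shut). A call has 1 to 12 rows; each row shifts and turns the commanded pose from where the row before left it, along the tool's axes as they then stand; what a row does not reach is not made up. A row lasts 1/8 s, in which the tool goes at most 62.5 mm and 10.7 degrees, less where a joint would pass 70% of its speed; a pose out of reach is approached as far as the arm can. A call is refused whole if a number of a shift passes 62.5 or a number of a turn 0.188, either way. A call with a gripper value outside its range is refused whole. The fingers move at their own pace and stop on an object; the grip force is fixed at half the most. Time passes only in rows, so rows that do not move let the fingers close. It gives the time, the measured TCP pose, the force, the opening and the grip force at its end, in the units of the state.
- robot.read_state(): the state, without advancing time (a new reading comes with each control period).
- robot.camera(name): name is "scene" or "side" or "wrist"; returns a dict with "img" (480x640x3 uint8, red, green, blue), "range_z" (480x640 float32, m along the optical axis (not along the pixel's ray), 0 where there is no reading), "mtx" (3x3 intrinsics, pixels), "rvec" (rotation vector, rad) and "tvec" (3), from world to camera coordinates, as OpenCV has them. Camera axes: x right, y down, z forward; pixel columns grow to the right and rows downward; lengths in m; the calibration is good to about 2 mm. A picture is of the moment at which its call begins.
- robot.finish_job(): hands the job in; it is judged then, once.
The state is a dict: "time": time; "joint_positions": joint angles; "qd": joint speeds; "joint_efforts": joint torques, N m; "eef_pos": TCP position; "eef_rot": TCP orientation; "wrist_force": force on the tool from outside, world axes, zero at the start; "torque": the same for the moment, N m; "width": finger opening in m; "gripper_force": force on a finger pad.
Only numpy, scipy, OpenCV 4.12 (cv2) and the standard library are available. Lean on these libraries where they do the work, as an engineer would, in place of code of your own. Each camera call takes 0.05 s, during which the arm holds its last target. There are 200 camera calls.

## Working session

There is one attempt and no reset: what is moved stays moved. The work goes in short steps, Python scripts to look and compute and a tool call to move; the robot and the scene stay as the last step left them, time stands still between calls to the robot, and variables do not carry over. Pictures are saved under pics/ and viewed, at most 10 in all, crops included, and the job is handed in when it is done.

Besides the shell and the picture viewer there is one more tool, called after "Call:" as name(argument=value, ...) on one line, values as JSON. carry_out: Moves the arm, as the interface text tells. Its arguments: {"type":"object","properties":{"steps":{"type":"array"}},"required":["steps"]}

```bash
mkdir -p pics; cat > h.py <<'E'
import numpy as np, cv2
from scipy.spatial.transform import Rotation as R
from cell import robot
def cam(n):
    c=robot.camera(n); c['R']=cv2.Rodrigues(np.array(c['rvec'],float))[0]; c['t']=np.array(c['tvec'],float).ravel(); return c
def cloud(c):
    z=c['range_z'].astype(float); v,u=np.mgrid[:480,:640]; K=c['mtx']
    P=np.stack([(u-K[0][2])/K[0][0]*z,(v-K[1][2])/K[1][1]*z,z],-1)
    W=(P-c['t'])@c['R']; W[z==0]=np.nan; return W
def save(c,n): cv2.imwrite('pics/'+n,c['img'][:,:,::-1])
E
python3 - <<'E'
from h import *
a=cam('scene');b=cam('side')
cv2.imwrite('pics/a.png',cv2.resize(np.hstack([a['img'],b['img']])[:,:,::-1],(800,300))); save(a,'scene.png');save(b,'side.png')
np.savez('c0.npz',a=cloud(a),b=cloud(b),ai=a['img'],bi=b['img'])
s=robot.read_state();print(s)
for c in(a,b):print(-c['R'].T@c['t'],c['R'][2])
E
```

```text
{'time': 0.1, 'joint_positions': array([ 1.39161793e+00,  3.85476744e-01,  6.80626196e-03, -4.25588340e-04,
       -1.19400578e+00, -2.58628850e-01]), 'qd': array([-0.00012081,  0.00033319,  0.00193121,  0.00210087, -0.00018201,
       -0.00211266]), 'joint_efforts': array([-6.76267500e-04, -3.91687131e+01,  1.87937701e+01,  4.23200324e+00,
        1.34558979e-02, -7.49450055e-05]), 'eef_pos': array([0.26471803, 0.56559666, 0.22158928]), 'eef_rot': array([ 9.47079871e-04,  9.76118628e-01, -2.17236050e-01, -1.60306445e-04]), 'wrist_force': array([ 0.12659524,  0.0311831 , -1.25646292]), 'torque': array([0.03109642, 0.03212575, 0.01863744]), 'gripper_force': 0.0, 'width': 0.08683391912475917}
[ 0.08591732 -0.46240192  0.85074047] [ 0.46598656  0.44805324 -0.76295795]
[ 0.49918866 -0.98092853  0.50823785] [ 0.0803456   0.9094864  -0.40789592]
```

View pics/scene.png

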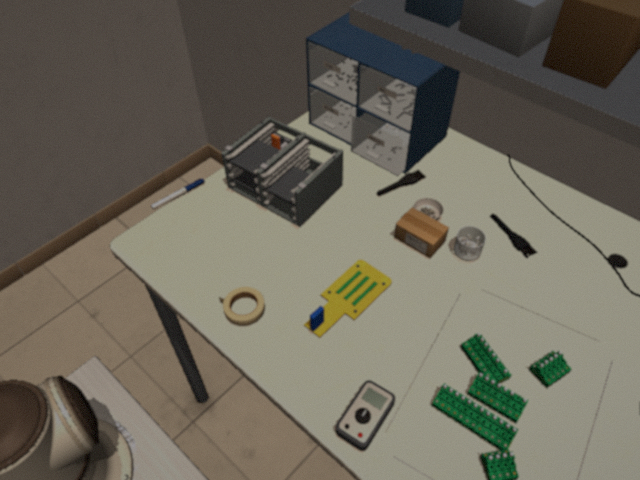

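View pics/side.png

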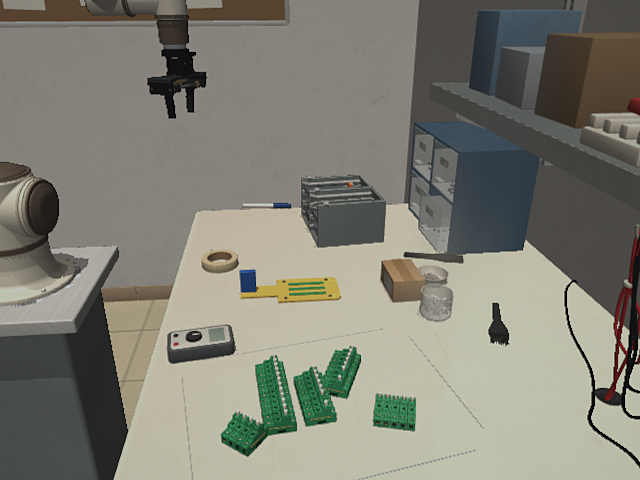

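The scene picture shows the rack around (285,170), the carrier around (355,290) with its blue tab at (317,318), the tape at (244,305), the tester at (365,413) and the carton at (421,232). The side picture shows the rack at (343,210). Next I measure the carrier and rack.

```bash
python3 - <<'E'
from h import *
d=np.load('c0.npz')
for k in 'ab':
    W=d[k];I=d[k+'i'];hsv=cv2.cvtColor(I,cv2.COLOR_RGB2HSV)
    H,S,V=cv2.split(hsv)
    y=(H>20)&(H<34)&(S>170)&(W[...,2]<.03)&(W[...,2]>-.01)
    p=W[y]; print(k,'yellow',len(p),np.median(p[:,2]))
    r=cv2.minAreaRect((p[:,:2]*1000).astype(np.float32)); print(r, cv2.boxPoints(r).tolist())
    b=(H>100)&(H<125)&(S>150)&(np.linalg.norm(W[...,:2]-p[:,:2].mean(0),axis=-1)<.2)
    q=W[b]; print('blue',len(q),q.mean(0),q.min(0),q.max(0))
    # rack
    m=(W[...,2]>.02)&(W[...,2]<.13)&(W[...,0]<.75)&(W[...,1]>.1)&(W[...,0]>.3)
    n,l,st,ce=cv2.connectedComponentsWithStats(m.astype(np.uint8))
    for i in range(1,n):
        if st[i,4]>150:
            q=W[l==i]; print(st[i],q.mean(0).round(3),q.min(0).round(3),q.max(0).round(3))
    t=W[(W[...,2]>.095)&m]; 
    if len(t): print('top',len(t),cv2.minAreaRect((t[:,:2]*1000).astype(np.float32)),np.percentile(t[:,2],[50,90,99]))
I=d['ai'];c=I[110:230,210:360];cv2.imwrite('pics/rack.png',cv2.resize(c,(750,600),interpolation=cv2.INTER_CUBIC)[:,:,::-1])
E
```

```text
a yellow 1939 0.0038254198257807147
((794.41357421875, -131.0518798828125), (347.3166809082031, 641.8529052734375), 57.4677619934082) [[430.4550476074219, -104.87539672851562], [971.5941772460938, -450.0472412109375], [1158.3720703125, -157.22836303710938], [617.2329711914062, 187.9434814453125]]
blue 166 [ 0.45494788 -0.09934929  0.03658407] [ 0.44415238 -0.10231395  0.01283323] [ 0.46978807 -0.09277191  0.05281445]
[   0    0   78   59 2859] [0.626 1.199 0.072] [0.495 1.186 0.02 ] [0.75  1.211 0.13 ]
[ 222  116  117  104 6160] [0.664 0.211 0.073] [0.591 0.1   0.02 ] [0.75  0.324 0.111]
top 1951 ((641.4763793945312, 655.2060546875), (218.5245819091797, 1110.0782470703125), 0.14059467613697052) [0.10362996 0.11919768 0.12877689]
b yellow 37 0.0023011786078778462
((542.50048828125, -99.64865112304688), (83.25495910644531, 183.73504638671875), 78.66358947753906) [[444.24261474609375, -122.4056396484375], [624.3930053710938, -158.52230834960938], [640.7583618164062, -76.89166259765625], [460.60797119140625, -40.774993896484375]]
blue 306 [ 0.45814856 -0.09996027  0.02977888] [ 0.44446462 -0.10517066  0.0055274 ] [ 0.47164398 -0.09184968  0.05072396]
[ 214  105  110   30 2894] [0.524 1.2   0.076] [0.3   1.178 0.02 ] [0.75 1.22 0.13]
[ 301  175   77   64 3802] [0.674 0.18  0.074] [0.589 0.1   0.02 ] [0.75  0.323 0.108]
top 1743 ((525.0107421875, 659.8598022460938), (449.4933166503906, 1119.7227783203125), 0.005991341546177864) [0.10294316 0.12414584 0.12944637]
```

View pics/rack.png

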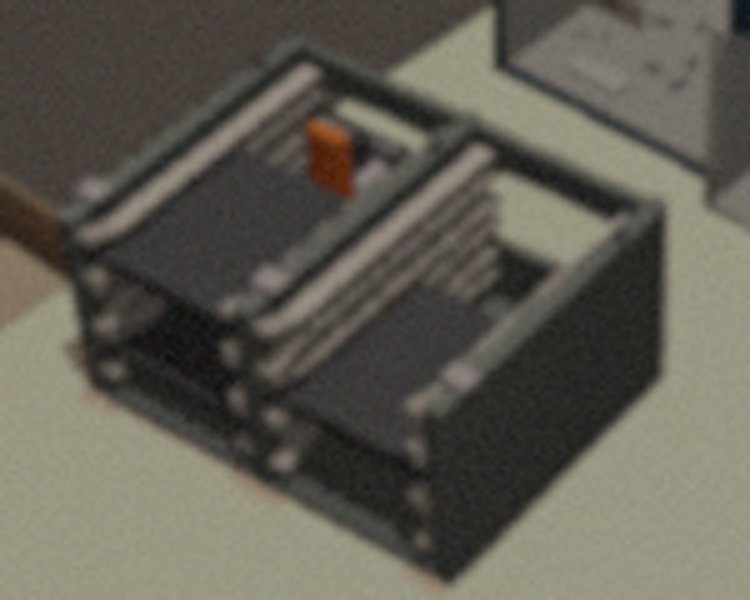

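The crop shows a blank on the top level of the left bay, around (220,230), with the orange bumper at (330,155). The right-bay blank, around (380,370), looks like the middle one, so I'll confirm its height and fit the poses.

```bash
python3 - <<'E'
from h import *
d=np.load('c0.npz')
def rect(p): return cv2.minAreaRect((p[:,:2]*1000).astype(np.float32))
for k in 'ab':
    W=d[k];I=d[k+'i'];H,S,V=cv2.split(cv2.cvtColor(I,cv2.COLOR_RGB2HSV))
    n,l,st,ce=cv2.connectedComponentsWithStats(((W[...,2]>.02)&(W[...,2]<.13)&(W[...,0]>.5)&(W[...,0]<.85)&(W[...,1]>.05)&(W[...,1]<.4)).astype(np.uint8))
    i=1+np.argmax(st[1:,4]);q=W[l==i]
    t=q[(q[:,2]>.102)]; print(k,'rack comp',rect(q),'top',rect(t),np.median(t[:,2]))
    h,e=np.histogram(q[:,2],bins=np.arange(.02,.114,.003)); print(list(zip(e.round(3),h)))
    y=(H>18)&(H<36)&(S>120)&(np.abs(W[...,2])<.015)&(W[...,0]<.75)&(W[...,0]>.4)&(W[...,1]>-.25)&(W[...,1]<.05)
    n,l,st,ce=cv2.connectedComponentsWithStats(cv2.morphologyEx(y.astype(np.uint8),cv2.MORPH_CLOSE,np.ones((3,3))))
    i=1+np.argmax(st[1:,4]);p=W[(l==i)&y];p=p[np.abs(p[:,2]-.004)<.006]; r=rect(p);print('carr',len(p),r,cv2.boxPoints(r).round().tolist())
# right bay sheet heights, in rack frame guess
E
```

```text
a rack comp ((681.8446044921875, 210.30783081054688), (162.90176391601562, 215.88232421875), 5.9499430656433105) top ((681.37353515625, 210.2421875), (160.01780700683594, 213.81617736816406), 6.664893627166748) 0.10410659052552723
[(np.float64(0.02), np.int64(106)), (np.float64(0.023), np.int64(123)), (np.float64(0.026), np.int64(252)), (np.float64(0.029), np.int64(164)), (np.float64(0.032), np.int64(114)), (np.float64(0.035), np.int64(142)), (np.float64(0.038), np.int64(111)), (np.float64(0.041), np.int64(79)), (np.float64(0.044), np.int64(87)), (np.float64(0.047), np.int64(100)), (np.float64(0.05), np.int64(165)), (np.float64(0.053), np.int64(437)), (np.float64(0.056), np.int64(433)), (np.float64(0.059), np.int64(173)), (np.float64(0.062), np.int64(263)), (np.float64(0.065), np.int64(194)), (np.float64(0.068), np.int64(93)), (np.float64(0.071), np.int64(104)), (np.float64(0.074), np.int64(112)), (np.float64(0.077), np.int64(214)), (np.float64(0.08), np.int64(397)), (np.float64(0.083), np.int64(692)), (np.float64(0.086), np.int64(274)), (np.float64(0.089), np.int64(407)), (np.float6
[... 1217 characters left out ...]
float64(0.068), np.int64(149)), (np.float64(0.071), np.int64(123)), (np.float64(0.074), np.int64(130)), (np.float64(0.077), np.int64(286)), (np.float64(0.08), np.int64(261)), (np.float64(0.083), np.int64(230)), (np.float64(0.086), np.int64(161)), (np.float64(0.089), np.int64(377)), (np.float64(0.092), np.int64(244)), (np.float64(0.095), np.int64(271)), (np.float64(0.098), np.int64(277)), (np.float64(0.101), np.int64(341)), (np.float64(0.104), np.int64(60)), (np.float64(0.107), np.int64(12)), (np.float64(0.11), np.int64(0))]
carr 1445 ((538.69970703125, -92.2425537109375), (189.79296875, 95.68099975585938), 0.9434908628463745) [[443.0, -46.0], [445.0, -142.0], [634.0, -139.0], [633.0, -43.0]]
```

Empty level is 2: the right-bay blank sits at z≈0.056 and the left-bay top blank at 0.084. I move towards the tab.

Call:
carry_out(steps=[[[0,0,-0.158,0,0,0,-1],[0,0,-0.158,0,0,0,-1],[0,0,-0.158,0,0,0,-1],[0,0,0,17,60,0,-1],[0,0,0,17,60,0,-1],[0,0,0,17,60,0,-1],[0,0,0,17,60,0,-1],[0,0,0,17,60,0,-1],[0,0,0,17,60,0,-1],[0,0,0,17,60,0,-1],[0,0,0,17,60,0,-1],[0,0,0,17,60,0,-1]]])

```text
time: 1.6
eef_pos: [0.4375, 0.03, 0.2226]
eef_rot: [-0.0, 1.0, 0.018, 0.0]
wrist_force: [1.5, 1.2, 0.6]
width: 0.0869
gripper_force: 0.0
```

Call:
carry_out(steps=[[[0,0,0,16,60,0,-1],[0,0,0,16,50,0,-1],[0,0,0,0,0,0,-1],[0,0,0,0,0,0,-1]]])

```text
time: 2.1
eef_pos: [0.4728, -0.0768, 0.2221]
eef_rot: [-0.0, 1.0, 0.018, -0.001]
wrist_force: [-0.3, 0.2, -0.3]
width: 0.087
gripper_force: 0.0
```

```bash
cat > car.py <<'E'
from h import *
def carrier(c):
    W=cloud(c);H,S,V=cv2.split(cv2.cvtColor(c['img'],cv2.COLOR_RGB2HSV))
    y=(H>18)&(H<36)&(S>120)&(np.abs(W[...,2]-.004)<.008)
    p=W[y]; b=(H>100)&(H<130)&(S>120)&(W[...,2]>.01)&(W[...,2]<.06); q=W[b]
    return p,q
E
python3 - <<'E'
from car import *
c=cam('wrist');save(c,'w1.png');p,q=carrier(c)
s=robot.read_state();print(s['time'],s['eef_pos'],R.from_quat(s['eef_rot'],scalar_first=True).as_matrix().round(4))
r=cv2.minAreaRect((p[:,:2]*1000).astype(np.float32));print(len(p),r)
print('blue',len(q),q.mean(0),q.min(0),q.max(0))
t=q[q[:,2]>.046];print(len(t)and cv2.minAreaRect((t[:,:2]*1000).astype(np.float32)))
E
```

```text
2.15 [ 0.4728661  -0.07623209  0.22227589] [[ 9.993e-01  3.690e-02 -8.000e-04]
 [ 3.690e-02 -9.993e-01  2.000e-04]
 [-8.000e-04 -2.000e-04 -1.000e+00]]
11506 ((512.7373046875, -154.0901641845703), (254.77195739746094, 438.88677978515625), 3.9099175930023193)
blue 399 [ 0.46170718 -0.09580299  0.04381909] [ 0.35628442 -0.26500656  0.01033878] [ 0.47414245 -0.09029431  0.0510454 ]
((459.7331848144531, -95.10673522949219), (28.766374588012695, 9.497039794921875), 1.210382342338562)
```

View pics/w1.png

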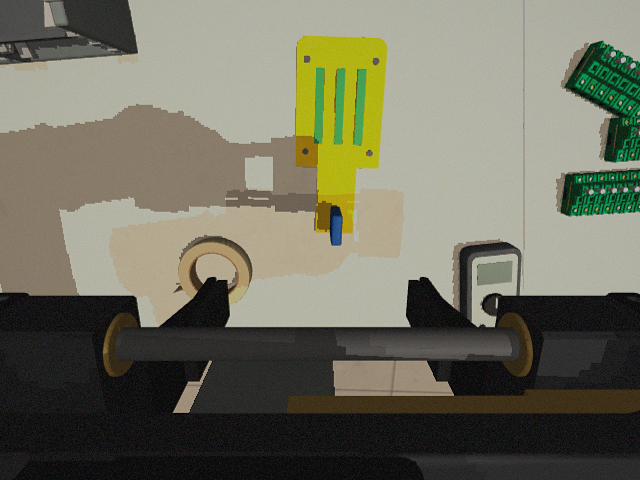

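The sheet is at about (341,100) with the tab at (336,225), and the rack shows at top left. The yellow mask caught other things, so I'll limit it.

```bash
python3 - <<'E'
from car import *
c=cam('wrist');p,q=carrier(c)
p=p[(abs(p[:,0]-.53)<.13)&(abs(p[:,1]+.095)<.055)]
pl=p[p[:,0]>.525]; r=cv2.minAreaRect((pl[:,:2]*1000).astype(np.float32));print(len(pl),r)
# edges: median y extents per x slice
xs=np.arange(.53,.62,.005);lo=[];hi=[]
for x in xs:
    k=pl[abs(pl[:,0]-x)<.0025];lo.append(k[:,1].min());hi.append(k[:,1].max())
print(np.degrees(np.arctan([np.polyfit(xs,lo,1)[0],np.polyfit(xs,hi,1)[0]])),np.mean(lo),np.mean(hi))
ys=np.arange(-.125,-.06,.005);print('front',[round(pl[abs(pl[:,1]-y)<.0025,0].max(),4) for y in ys])
t=q[(q[:,2]>.044)&(abs(q[:,0]-.46)<.03)];print(cv2.minAreaRect((t[:,:2]*1000).astype(np.float32)),t[:,:2].mean(0))
E
```

```text
8313 ((579.8104858398438, -94.31185913085938), (110.01921844482422, 85.38668823242188), 0.4772895574569702)
[0.38289248 0.54171082] -0.1367849076223283 -0.05225087282627841
front [np.float64(0.6348), np.float64(0.6338), np.float64(0.6337), np.float64(0.6334), np.float64(0.6332), np.float64(0.6349), np.float64(0.6339), np.float64(0.6338), np.float64(0.6333), np.float64(0.6331), np.float64(0.6345), np.float64(0.6341), np.float64(0.6338)]
((459.6779479980469, -95.26641845703125), (28.44183921813965, 9.463963508605957), 1.6349258422851562) [ 0.46040691 -0.09505308]
```

Call:
carry_out(steps=[[[0,0,0.028,0,0,0,-1],[0,0,0,-13.5,18.7,50,-1],[0,0,0,0,0,60,-1],[0,0,0,0,0,50,-1],[0,0,0,0,0,30,-1],[0,0,0,0,0,17,-1],[0,0,0,0,0,0,-1],[0,0,0,0,0,0,1],[0,0,0,0,0,0,1],[0,0,0,0,0,0,1],[0,0,0,0,0,0,1],[0,0,0,0,0,0,1]]])

```text
time: 3.7
eef_pos: [0.4601, -0.0957, 0.0157]
eef_rot: [-0.0, 1.0, 0.004, 0.0]
wrist_force: [0.2, -0.3, 0.3]
width: 0.0448
gripper_force: 0.0
```

Call:
carry_out(steps=[[[0,0,0,0,0,0,1],[0,0,0,0,0,0,1],[0,0,0,0,0,0,1],[0,0,0,0,0,0,1]]])

```text
time: 4.2
eef_pos: [0.46, -0.0956, 0.0155]
eef_rot: [0.0, 1.0, 0.004, -0.0]
wrist_force: [0.1, 0.0, -0.7]
width: 0.0099
gripper_force: 30.0
```

Call:
carry_out(steps=[[[0,0,0,0,0,-5,1],[0,0,0,0,0,-15,1],[0,0,0,0,0,-20,1],[0,0,0,0,0,-20,1],[0,0,0,0,0,-15,1],[0,0,0,0,0,-5,1],[0,0,0,-2,-10,0,1],[0,0,0,-5,-25,0,1],[0,0,0,-7,-35,0,1],[0,0,0,-8,-40,0,1],[0,0,0,-8,-40,0,1],[0,0,0,-8,-40,0,1]]])

```text
time: 5.7
eef_pos: [0.4191, 0.0954, 0.0948]
eef_rot: [0.0, 1.0, 0.004, -0.001]
wrist_force: [0.8, 0.4, -1.5]
width: 0.0099
gripper_force: 30.0
```

Call:
carry_out(steps=[[[0,0,0,-8,-40,0,1],[0,0,0,-8,-40,0,1],[0,0,0,-7,-30,0,1],[0,0,0,-5,-20,0,1],[0,0,0,0,-5,0,1],[0,0,-0.02,0,0,0,1],[0,0,-0.03,0,0,0,1],[0,0,-0.03,0,0,0,1],[0,0,-0.02,0,0,0,1],[0,0,0,0,0,0,1],[0,0,0,0,0,0,1]]])

```text
time: 7.08
eef_pos: [0.3914, 0.2287, 0.0956]
eef_rot: [-0.0, 0.999, 0.054, 0.0]
wrist_force: [0.6, 0.3, -0.9]
width: 0.0096
gripper_force: 30.0
```

```bash
python3 - <<'E'
from h import *
s=robot.read_state();print(s['time'],s['eef_pos'],s['width'],R.from_quat(s['eef_rot'],scalar_first=True).as_matrix().round(4),s['wrist_force'],s['torque'])
c=cam('wrist');W=cloud(c);save(c,'w2.png');np.save('w2.npy',W)
a=cam('scene');np.savez('a2.npz',W=cloud(a),I=a['img'])
M=R.from_quat(s['eef_rot'],scalar_first=True).as_matrix();
for nm,c,W in(('w',c,W),('a',a,cloud(a))):
    H,S,V=cv2.split(cv2.cvtColor(c['img'],cv2.COLOR_RGB2HSV))
    L=(W-s['eef_pos'])@M
    y=(H>18)&(H<36)&(S>120)&(L[...,2]>-.02)&(L[...,2]<.05)&(L[...,0]<.2)&(L[...,0]>.05)&(abs(L[...,1])<.07)
    p=L[y];A=np.c_[p[:,:2],np.ones(len(p))];k,_,_,_=np.linalg.lstsq(A,p[:,2],rcond=None);
    g=abs(p[:,2]-A@k)<.004;k=np.linalg.lstsq(A[g],p[g,2],rcond=None)[0];p=p[g]
    print(nm,len(p),'slope deg x,y',np.degrees(k[:2]),'z at tcp',k[2],'nose x',np.percentile(p[:,0],99.7),cv2.minAreaRect((p[:,:2]*1000).astype(np.float32)))
E
```

```text
7.075 [0.3913618  0.22873211 0.09558358] 0.009558774808452781 [[ 0.9942  0.1078  0.    ]
 [ 0.1078 -0.9942  0.    ]
 [ 0.     -0.     -1.    ]] [ 0.60750452  0.32190366 -0.87838185] [-0.14310159  0.09627468  0.00855464]
w 28224 slope deg x,y [0.09711371 0.03182321] z at tcp 0.012162608899411606 nose x 0.1307129748793143 ((90.65754699707031, 0.17249298095703125), (85.52740478515625, 81.32396697998047), 89.98373413085938)
a 999 slope deg x,y [0.12094839 0.1962035 ] z at tcp 0.011498725138837755 nose x 0.17524046890912617 ((113.36807250976562, 0.701629638671875), (88.50753021240234, 125.00970458984375), 88.99357604980469)
```

View pics/w2.png

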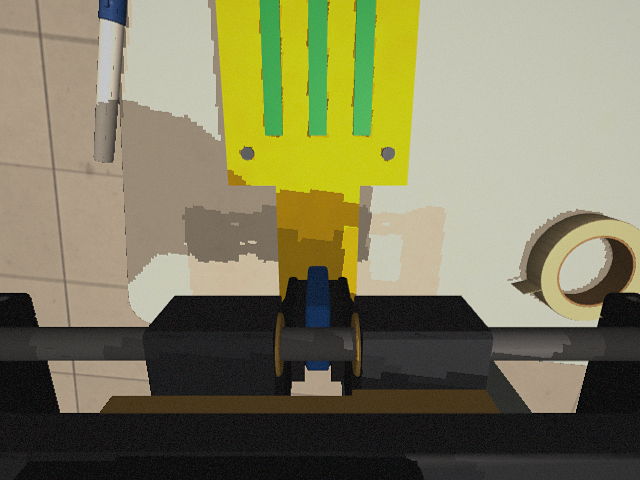

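The sheet is held level and straight, running up from the tab at (317,310), and it hasn't slipped. Next I refine the rack's yaw and lateral position from its outer side face.

```bash
cat > rk.py <<'E'
from h import *
def rackfit(W,nm):
    th=np.radians(6.2);c=np.array([.680,.2103])
    for it in range(3):
        Rm=np.array([[np.cos(th),-np.sin(th)],[np.sin(th),np.cos(th)]])
        L=W.copy();L[...,:2]=(W[...,:2]-c)@Rm;L=L.reshape(-1,3)
        f=L[(abs(L[:,1]+.105)<.006)&(abs(L[:,0])<.07)&(L[:,2]>.03)&(L[:,2]<.095)]
        k=np.polyfit(f[:,0],f[:,1],1)
        for _ in range(3):
            g=abs(f[:,1]-np.polyval(k,f[:,0]))<.003;k=np.polyfit(f[g,0],f[g,1],1)
        n=L[(abs(L[:,0]+.08)<.006)&((abs(L[:,1]+.1)<.005)|(abs(L[:,1])<.005)|(abs(L[:,1]-.1)<.005))&(L[:,2]>.03)&(L[:,2]<.1)]
        fx=np.median(n[:,0]) if len(n) else -.08
        kk=np.polyfit(n[:,1],n[:,0],1) if len(n)>20 else [0]
        print(nm,len(f),'yaw corr',np.degrees(k[0]),'y err',(k[1]+.105)*1e3,'front',len(n),(fx+.08)*1e3,'frontyaw',-np.degrees(kk[0]))
        th+=np.arctan(k[0]);c=c+Rm@np.array([fx+.08,k[1]+.105])
    # upper upright tops lateral profile
    t=L[(L[:,2]>.1035)&(L[:,2]<.112)&(abs(L[:,0])<.06)]
    for y in(-.1,0,.1):
        q=t[abs(t[:,1]-y)<.009,1]; print('  upright',y,len(q),np.percentile(q,[3,50,97]).round(4))
    print('  ',np.degrees(th),c)
E
python3 - <<'E'
from rk import *
d=np.load('c0.npz');rackfit(d['a'],'a');rackfit(d['b'],'b');rackfit(np.load('a2.npz')['W'],'a2')
E
```

```text
a 892 yaw corr -0.08835732742364248 y err -0.014071418999644925 front 244 3.1028188145298117 frontyaw -0.10613123598967443
a 886 yaw corr -0.0033864758339552086 y err -0.004558914504917966 front 265 0.12401133595747738 frontyaw -0.06339236542292076
a 886 yaw corr -1.8458801406031134e-06 y err -7.225212206307674e-06 front 267 0.010835001903214403 frontyaw -0.06092096462482797
  upright -0.1 108 [-0.1061 -0.1012 -0.0965]
  upright 0 111 [-0.0058 -0.002   0.0031]
  upright 0.1 118 [0.0922 0.0987 0.1034]
   6.108254420908533 [0.68322076 0.21063093]
b 1547 yaw corr -0.05626707144105374 y err 0.95322191954339 front 177 1.3118149706713016 frontyaw 0.05750875001747183
b 1544 yaw corr 0.004446847163546455 y err -0.0015887619166377043 front 163 -0.0445463506865279 frontyaw 0.3886578956410217
b 1545 yaw corr -0.011171905469177908 y err 0.010224816225534727 front 163 -0.00018458909585572503 frontyaw 0.3842147916612069
  upright -0.1 24 [-0.1074 -0.1037 -0.0964]
  upright 0 18 [-0.0084 -0.005   0.0066]
  upright 0.1 8 [0.0925 0.098  0.1064]
   6.137007888474204 [0.6811558  0.21139312]
a2 891 yaw corr -0.08451485943912979 y err -0.049723138866072936 front 230 3.294318427298368 frontyaw -0.05682133130049478
a2 879 yaw corr 0.018772828736636785 y err 0.0034622877816831155 front 257 0.21159661064916457 frontyaw 0.06701484733401163
a2 879 yaw corr 1.0411359865433082e-05 y err 7.546977830175106e-05 front 260 0.020542873178028276 frontyaw 0.04744749640950779
  upright -0.1 112 [-0.1064 -0.1016 -0.0961]
  upright 0 115 [-0.0068 -0.0016  0.0036]
  upright 0.1 107 [0.0935 0.0984 0.1033]
   6.134268441281598 [0.68351086 0.21063461]
```

Call:
carry_out(steps=[[[0,0,0,0,-0.9,8,1],[0,0,0,0,0,12,1],[0,0,0,0,0,5.5,1],[0,0,0,0,0,0,1],[0,0,0,8,0,0,1],[0,0,0,8,0,0,1],[0,0,0,0,0,0,1],[0,0,0,0,0,0,1]]])

```text
time: 8.18
eef_pos: [0.4071, 0.2312, 0.07]
eef_rot: [0.0, 0.999, 0.054, -0.0]
wrist_force: [-0.7, 0.0, -1.5]
width: 0.0097
gripper_force: 30.0
```

```bash
python3 - <<'E'
from h import *
s=robot.read_state();print(s['time'],s['eef_pos'],s['wrist_force'],s['torque'])
a=cam('scene');W=cloud(a);th=np.radians(6.12);c=np.array([.682,.2103])
Rm=np.array([[np.cos(th),-np.sin(th)],[np.sin(th),np.cos(th)]]);L=W.copy();L[...,:2]=(W[...,:2]-c)@Rm
H,S,V=cv2.split(cv2.cvtColor(a['img'],cv2.COLOR_RGB2HSV))
y=(H>18)&(H<36)&(S>120)&(abs(W[...,2]-.0585)<.006)&(L[...,0]<-.08)
p=L[y];print(len(p),p[:,2].mean(),cv2.minAreaRect((p[p[:,0]>-.2][:,:2]*1000).astype(np.float32)))
b=cam('side')
x=np.hstack([cv2.resize(a['img'][120:240,205:325],(400,400),interpolation=cv2.INTER_CUBIC),cv2.resize(b['img'][165:255,235:325],(400,400),interpolation=cv2.INTER_CUBIC)])
cv2.imwrite('pics/m1.png',x[:,:,::-1])
E
```

```text
8.175 [0.40713538 0.2312378  0.07004128] [-0.72812611  0.00226841 -1.49070578] [-0.02118991  0.16659982  0.01072817]
1043 0.058191147228852685 ((-146.92991638183594, 47.23807907104492), (89.43988800048828, 103.250732421875), 87.50304412841797)
```

View pics/m1.png

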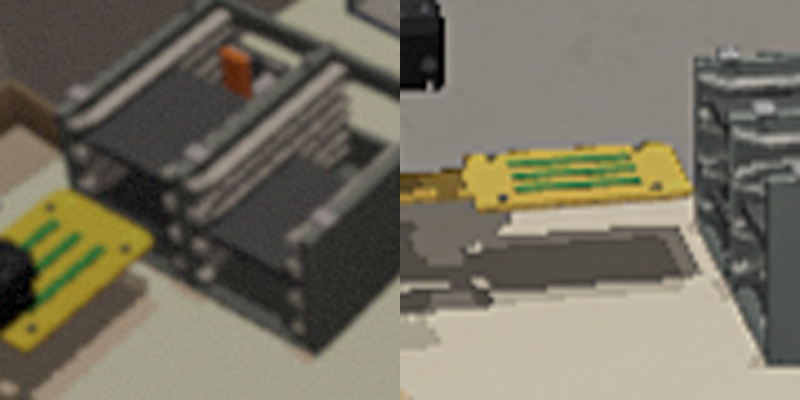

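The left half of the picture shows the sheet's nose at (150,240), short of the left bay's middle level. The right half shows it level with that gap. I'll make one relative lateral check in the same scene image.

```bash
python3 - <<'E'
from h import *
th=np.radians(6.12);c=np.array([.682,.2103]);Rm=np.array([[np.cos(th),-np.sin(th)],[np.sin(th),np.cos(th)]])
Ws=[];im=[]
for n in('scene','side'):
    fr=[cam(n) for _ in range(5)]
    W=np.nanmedian([cloud(f) for f in fr],0);I=fr[0]['img'];L=W.copy();L[...,:2]=(W[...,:2]-c)@Rm
    H,S,V=cv2.split(cv2.cvtColor(I,cv2.COLOR_RGB2HSV))
    p=L[(H>18)&(H<36)&(S>110)&(abs(L[...,2]-.0585)<.006)]
    for x in np.arange(-.16,-.1,.01):
        q=p[abs(p[:,0]-x)<.005,1]
        if len(q)>10:print(n,'sheet',round(x,3),len(q),q.min().round(4),q.max().round(4),((q.min()+q.max())/2).round(4))
    F=L.reshape(-1,3);t=F[(F[:,2]>.103)&(F[:,2]<.112)&(abs(F[:,0])<.078)]
    for y in(0,.1):
        q=t[abs(t[:,1]-y)<.012,1];print(' upright',y,len(q),np.percentile(q,[2,50,98]).round(4))
    g=F[(abs(F[:,0]+.08)<.008)&(abs(F[:,1]-.05)<.06)&(F[:,2]>.06)&(F[:,2]<.07)]
    print('front y',np.sort(g[:,1]).round(3)[::4],g[:,0].mean())
E
```

```text
scene sheet -0.16 61 0.0063 0.0561 0.0312
scene sheet -0.15 94 0.006 0.0907 0.0484
scene sheet -0.14 102 0.0068 0.0908 0.0488
scene sheet -0.13 107 0.0063 0.0912 0.0487
scene sheet -0.12 128 0.0065 0.09 0.0482
scene sheet -0.11 131 0.0065 0.0913 0.0489
 upright 0 202 [-0.0062 -0.0007  0.0043]
 upright 0.1 182 [0.0934 0.099  0.1047]
front y [-0.009 -0.005 -0.003  0.     0.005  0.011  0.085  0.089  0.092  0.097
  0.1    0.103] -0.07778132027778242
side sheet -0.16 38 0.0069 0.0911 0.049
side sheet -0.15 38 0.0051 0.095 0.05
side sheet -0.14 36 0.0081 0.0903 0.0492
side sheet -0.13 34 0.0057 0.0896 0.0477
side sheet -0.12 46 0.0072 0.088 0.0476
side sheet -0.11 49 0.0076 0.0927 0.0501
 upright 0 43 [-0.0066 -0.001   0.0054]
 upright 0.1 30 [0.0928 0.0984 0.1045]
front y [-0.006 -0.004  0.002  0.086  0.092  0.096  0.098] -0.07896052118583613
```

Call:
carry_out(steps=[[[0,0,0,3,-0.5,0,1],[0,0,0,5,0,0,1],[0,0,0,5,0,0,1],[0,0,0,5,0,0,1],[0,0,0,5,0,0,1],[0,0,0,5,0,0,1],[0,0,0,4,0,0,1],[0,0,0,0,0,0,1]]])

```text
time: 9.78
eef_pos: [0.4392, 0.2354, 0.07]
eef_rot: [-0.0, 0.999, 0.054, 0.0]
wrist_force: [-0.5, -0.8, -1.4]
width: 0.0095
gripper_force: 30.0
```

```bash
python3 -c "
from h import *
s=robot.read_state();print(s['eef_pos'],s['wrist_force'],s['torque'])"
```

```text
[0.43915674 0.2354263  0.07000068] [-0.53421074 -0.83079566 -1.4369196 ] [-0.05607092  0.1598204   0.03928575]
```

Call:
carry_out(steps=[[[0,0,0,4,0,0,1],[0,0,0,5,0,0,1],[0,0,0,5,0,0,1],[0,0,0,5,0,0,1],[0,0,0,5,0,0,1],[0,0,0,5,0,0,1]]])

```text
time: 10.52
eef_pos: [0.4681, 0.2385, 0.07]
eef_rot: [0.0, 0.999, 0.054, -0.0]
wrist_force: [1.1, -0.7, -1.6]
width: 0.0098
gripper_force: 30.0
```

Call:
carry_out(steps=[[[0,0,0,5,0,0,1],[0,0,0,5,0,0,1],[0,0,0,5,0,0,1],[0,0,0,5,0,0,1],[0,0,0,5,0,0,1],[0,0,0,5,0,0,1]]])

```text
time: 11.28
eef_pos: [0.4979, 0.2418, 0.07]
eef_rot: [0.0, 0.999, 0.054, -0.0]
wrist_force: [0.9, 0.8, -1.6]
width: 0.0097
gripper_force: 30.0
```

```bash
python3 -c "
from h import *
s=robot.read_state();print(s['eef_pos'],s['wrist_force'],s['torque'])
W=cloud(cam('scene'));I=cam('scene')['img']
H,S,V=cv2.split(cv2.cvtColor(I,cv2.COLOR_RGB2HSV))
th=np.radians(6.12);c=np.array([.682,.2103]);Rm=np.array([[np.cos(th),-np.sin(th)],[np.sin(th),np.cos(th)]])
m=(H<14)&(S>150)&(V>90)&(W[...,0]>.6)&(W[...,0]<.85)&(W[...,1]>.15)&(W[...,1]<.35)&(W[...,2]>.03)
p=W[m];L=(p[:,:2]-c)@Rm;print(len(p),np.percentile(L[:,0],[2,10,50,90]),L[:,1].mean(),p[:,2].max())
"
```

```text
[0.49787736 0.24179494 0.07001931] [ 0.87288282  0.7826273  -1.60512442] [-0.05444676  0.10274221 -0.00400474]
49 [0.03034244 0.03188524 0.03386622 0.03572182] 0.04577203603255287 0.1015478135437615
```

Call:
carry_out(steps=[[[0,0,0,5,0,0,1],[0,0,0,5,0,0,1],[0,0,0,5,0,0,1],[0,0,0,5,0,0,1],[0,0,0,4,0,0,1],[0,0,0,2,0,0,1],[0,0,0,0,0,0.7,1],[0,0,0,0,0,0.7,1],[0,0,0,0,0,0,1]]])

```text
time: 12.5
eef_pos: [0.5232, 0.2445, 0.0686]
eef_rot: [0.0, 0.999, 0.054, -0.0]
wrist_force: [0.8, -0.1, -1.3]
width: 0.0099
gripper_force: 30.0
```

Call:
carry_out(steps=[[[0,0,0,1,0,0,1],[0,0,0,1,0,0,1],[0,0,0,1,0,0,1],[0,0,0,1,0,0,1],[0,0,0,1,0,0,1],[0,0,0,0,0,0,1]]])

```text
time: 13.25
eef_pos: [0.5285, 0.2451, 0.0686]
eef_rot: [0.0, 0.999, 0.054, -0.0]
wrist_force: [-0.5, 0.1, -1.2]
width: 0.0096
gripper_force: 30.0
```

Call:
carry_out(steps=[[[0,0,0,1,0,0,1],[0,0,0,1,0,0,1],[0,0,0,0,0,0,1]]])

```text
time: 13.62
eef_pos: [0.5304, 0.2453, 0.0687]
eef_rot: [-0.0, 0.999, 0.054, 0.0]
wrist_force: [0.8, -0.3, -0.8]
width: 0.01
gripper_force: 30.0
```

Call:
carry_out(steps=[[[0,0,0,0.8,0,0,1],[0,0,0,0.7,0,0,1],[0,0,0,0,0,0,1]]])

```text
time: 14.0
eef_pos: [0.5319, 0.2455, 0.0686]
eef_rot: [-0.0, 0.999, 0.054, 0.0]
wrist_force: [-0.2, -0.2, -1.4]
width: 0.0097
gripper_force: 30.0
```

Call:
carry_out(steps=[[[0,0,0,0.8,0,0,1],[0,0,0,0.7,0,0,1],[0,0,0,0,0,0,1]]])

```text
time: 14.38
eef_pos: [0.5334, 0.2457, 0.0686]
eef_rot: [-0.0, 0.999, 0.054, 0.0]
wrist_force: [-0.4, -0.0, 0.2]
width: 0.0096
gripper_force: 30.0
```

```bash
python3 -c "
from h import *
for i in range(6):
    s=robot.read_state();print(s['wrist_force'],s['torque']);cam('scene')"
```

```text
[-0.43724968 -0.0010344   0.18130159] [-0.01501738  0.13336816 -0.04111011]
[-0.5660875  -0.5987428  -1.88202552] [-0.05853772  0.14780051 -0.01360226]
[-0.4634127   0.62675634 -2.0235471 ] [-0.07516184  0.04749178 -0.01138269]
[-0.05472672  0.11782197 -1.99387084] [-0.05249687  0.06921378  0.02310508]
[ 1.79244813e-01  1.54260961e-03 -2.17787681e+00] [-0.03777274  0.10838462  0.0045897 ]
[ 0.1874845  -0.69003277 -1.84601841] [-0.0343266   0.13565924  0.05608573]
```

Still free.

Call:
carry_out(steps=[[[0,0,0,0.8,0,0,1],[0,0,0,0.7,0,0,1],[0,0,0,0,0,0,1]]])

```text
time: 15.05
eef_pos: [0.5349, 0.2458, 0.0686]
eef_rot: [-0.0, 0.999, 0.054, 0.0]
wrist_force: [0.5, 0.6, -0.8]
width: 0.0102
gripper_force: 30.0
```

Call:
carry_out(steps=[[[0,0,0,0.5,0,0,1],[0,0,0,0.5,0,0,1],[0,0,0,0,0,0,1]]])

```text
time: 15.42
eef_pos: [0.5354, 0.2458, 0.0685]
eef_rot: [0.0, 0.999, 0.054, -0.0]
wrist_force: [-2.0, 0.1, -1.0]
width: 0.0099
gripper_force: 30.0
```

Call:
carry_out(steps=[[[0,0,0,0.5,0,0,1],[0,0,0,0,0,0,1]]])

```text
time: 15.68
eef_pos: [0.5357, 0.2457, 0.0685]
eef_rot: [0.0, 0.999, 0.054, -0.001]
wrist_force: [-3.2, -0.1, -0.7]
width: 0.0096
gripper_force: 30.0
```

Call:
carry_out(steps=[[[0,0,0,0.5,0,0,1],[0,0,0,0,0,0,1]]])

```text
time: 15.92
eef_pos: [0.536, 0.2457, 0.0684]
eef_rot: [0.0, 0.999, 0.054, -0.001]
wrist_force: [-5.5, 0.8, 0.3]
width: 0.0096
gripper_force: 30.0
```

Call:
carry_out(steps=[[[0,0,0,0.5,0,0,1],[0,0,0,0.4,0,0,1],[0,0,0,0,0,0,1]]])

```text
time: 16.3
eef_pos: [0.5363, 0.2455, 0.0683]
eef_rot: [0.001, 0.999, 0.054, -0.002]
wrist_force: [-7.0, 0.8, 0.9]
width: 0.0095
gripper_force: 30.0
```

```bash
python3 -c "
from h import *
for i in range(4):
    s=robot.read_state();print(s['eef_pos'],s['eef_rot'],s['wrist_force'],s['torque']);cam('scene')"
```

```text
[0.53631413 0.24552484 0.06825225] [ 6.65682016e-04  9.98539853e-01  5.39946235e-02 -1.51618341e-03] [-6.99859903  0.75359344  0.9198535 ] [-0.06523751  1.88133243  0.08520339]
[0.53632798 0.24551995 0.0682621 ] [ 6.52197214e-04  9.98540420e-01  5.39849561e-02 -1.49286913e-03] [-6.7340847   0.43314808  0.5361638 ] [-0.10188688  1.86740118  0.0641923 ]
[0.53631359 0.24554124 0.06827284] [ 6.46950469e-04  9.98540991e-01  5.39746296e-02 -1.48636885e-03] [-5.94429705 -0.50532167  0.37244941] [-0.02869701  1.88376891  0.09079375]
[0.53631425 0.24554393 0.06828007] [ 6.29764333e-04  9.98540262e-01  5.39886839e-02 -1.47347063e-03] [-6.11962652  0.29318948  0.61726879] [-0.01354435  1.91574478  0.12350421]
```

Call:
carry_out(steps=[[[0,0,0,0.5,0,0,1],[0,0,0,0.4,0,0,1],[0,0,0,0,0,0,1]]])

```text
time: 16.88
eef_pos: [0.5366, 0.2454, 0.0682]
eef_rot: [0.001, 0.999, 0.054, -0.002]
wrist_force: [-7.5, -0.7, 1.3]
width: 0.0098
gripper_force: 30.0
```

```bash
python3 -c "
from h import *
for i in range(4):
    s=robot.read_state();print(s['eef_pos'],s['wrist_force'],s['torque']);cam('scene')"
```

```text
[0.53662734 0.24541276 0.0681742 ] [-7.46479386 -0.67930435  1.30711616] [-0.01561024  2.2675188   0.14655798]
[0.53660995 0.24541288 0.06816449] [-8.38801691 -0.06778763  0.74421831] [-0.07967793  2.26589966  0.07359718]
[0.53661069 0.24540279 0.06817337] [-8.60248568  0.31951561  2.42897324] [-0.04356561  2.24407023  0.11978987]
[0.53661258 0.24542814 0.06817286] [-8.15159239 -0.03320266  0.31215071] [-0.06187437  2.28736875  0.11973599]
```

Call:
carry_out(steps=[[[0,0,0,0.5,0,0,1],[0,0,0,0.5,0,0,1],[0,0,0,0.3,0,0,1],[0,0,0,0,0,0,1]]])

```text
time: 17.58
eef_pos: [0.537, 0.2452, 0.068]
eef_rot: [0.001, 0.999, 0.054, -0.003]
wrist_force: [-10.5, 0.1, 3.0]
width: 0.0099
gripper_force: 30.0
```

```bash
python3 -c "
from h import *
for i in range(6):
    s=robot.read_state();print(s['eef_pos'],s['wrist_force'],s['torque']);cam('scene')"
```

```text
[0.53704492 0.24524689 0.06802224] [-10.46899314   0.12598513   2.96973192] [-0.03744331  2.74547357  0.15560829]
[0.53701611 0.24525097 0.068025  ] [-10.37450162  -0.73261715   2.79617317] [-0.06624544  2.73482423  0.15168283]
[0.53704177 0.24528108 0.06802142] [-10.13458866  -0.95796301   3.08551691] [-0.03492688  2.7839295   0.11928086]
[0.53704874 0.2452855  0.0680313 ] [-10.58016379   0.04100184   2.33570733] [-0.05727923  2.75362294  0.12233055]
[0.53704335 0.24522644 0.06804648] [-10.88976275  -0.31180233   2.06983802] [-0.01381719  2.76335002  0.17294637]
[0.53703756 0.24525422 0.06802613] [-10.41506629   0.09714916   2.65935122] [-0.03586039  2.7912089   0.13969121]
```

Call:
carry_out(steps=[[[0,0,0,0.3,0,0,1],[0,0,0,0,0,0,1],[0,0,0,0,0,0,1],[0,0,0,0,0,0,1],[0,0,0,0,0,0,1],[0,0,0,0,0,0,1],[0,0,0,0,0,0,1],[0,0,0,0,0,0,1]]])

```text
time: 18.88
eef_pos: [0.5371, 0.2452, 0.068]
eef_rot: [0.001, 0.999, 0.054, -0.003]
wrist_force: [-11.2, -0.0, 3.2]
width: 0.0097
gripper_force: 30.0
```

Call:
carry_out(steps=[[[0,0,0,-0.8,0,0,1],[0,0,0,-0.8,0,0,1],[0,0,0,-0.8,0,0,1],[0,0,0,-0.8,0,0,1],[0,0,0,0,0,0,1]]])

```text
time: 19.5
eef_pos: [0.536, 0.2456, 0.0684]
eef_rot: [0.0, 0.999, 0.054, -0.001]
wrist_force: [-5.4, 1.1, -0.0]
width: 0.0098
gripper_force: 30.0
```

```bash
python3 -c "
from h import *
for i in range(3):
    s=robot.read_state();print(s['eef_pos'],s['wrist_force'],s['torque']);cam('scene')"
```

```text
[0.53604749 0.2456464  0.06840194] [-5.419782    1.13285406 -0.04748422] [-0.15078716  1.5449273   0.05774294]
[0.53607008 0.24563718 0.06838133] [-5.41364290e+00 -3.75300928e-01  3.97137745e-03] [-0.09702469  1.53829411  0.04285477]
[0.5360826  0.24563716 0.0683666 ] [-6.07321135 -0.64104572  0.42118522] [-0.06165099  1.55655901  0.01371022]
```

Pressed at 11 N for about 1 s. I ease off a little more, then release. The fingers open about 38 mm each side, and nothing is near the tab out in front of the rack. Then I lift straight up.

Call:
carry_out(steps=[[[0,0,0,-0.8,0,0.2,1],[0,0,0,-0.6,0,0.2,1],[0,0,0,0,0,0,1],[0,0,0,0,0,0,-0.6],[0,0,0,0,0,0,-0.6],[0,0,0,0,0,0,-0.6],[0,0,0,0,0,0,-0.6],[0,0,0,0,0,0,-0.6],[0,0,0,0,0,0,-0.6]]])

```text
time: 20.78
eef_pos: [0.5357, 0.2459, 0.0683]
eef_rot: [-0.0, 0.999, 0.054, 0.0]
wrist_force: [0.6, -0.3, -0.5]
width: 0.0621
gripper_force: 0.0
```

Call:
carry_out(steps=[[[0,0,0,0,0,-5,-0.6],[0,0,0,0,0,-20,-0.6],[0,0,0,0,0,-40,-0.6],[0,0,0,0,0,-40,-0.6],[0,0,0,-40,0,-20,-0.6],[0,0,0,-50,0,0,-0.6],[0,0,0,0,0,0,-0.6],[0,0,0,0,0,0,-0.6]]])

```text
time: 21.78
eef_pos: [0.4466, 0.2366, 0.194]
eef_rot: [-0.0, 0.999, 0.054, 0.001]
wrist_force: [0.0, 0.3, 0.3]
width: 0.0699
gripper_force: 0.0
```

```bash
python3 - <<'E'
from h import *
s=robot.read_state();print(s['time'],s['eef_pos'],s['wrist_force'],s['width'])
th=np.radians(6.12);c=np.array([.682,.2103]);Rm=np.array([[np.cos(th),-np.sin(th)],[np.sin(th),np.cos(th)]])
for n in('wrist','scene'):
    a=cam(n);W=cloud(a);L=W.copy();L[...,:2]=(W[...,:2]-c)@Rm
    H,S,V=cv2.split(cv2.cvtColor(a['img'],cv2.COLOR_RGB2HSV))
    near=(abs(L[...,1]-.05)<.06)&(L[...,0]<-.05)&(L[...,0]>-.25)
    b=L[near&(H>100)&(H<130)&(S>120)&(L[...,2]>.095)&(L[...,2]<.11)];y=L[near&(H>18)&(H<36)&(S>110)&(abs(L[...,2]-.056)<.015)]
    if len(b):print(n,'tab top',b.mean(0),cv2.minAreaRect((b[:,:2]*1000).astype(np.float32)))
    if len(y):k=np.linalg.lstsq(np.c_[y[:,0]+.1,np.ones(len(y))],y[:,2],rcond=None)[0];print('sheet z',np.median(y[:,2]),k,y[:,:2].min(0))
    if n=='wrist':w=a['img']
    else:sc=a['img'][110:260,180:330]
x=np.hstack([cv2.resize(w,(480,360)),cv2.resize(sc,(320,360),interpolation=cv2.INTER_CUBIC)]);cv2.imwrite('pics/e.png',x[:,:,::-1])
E
```

```text
21.775 [0.44663636 0.23660279 0.19404438] [0.04479761 0.31812582 0.30851894] 0.06986719832871773
wrist tab top [-0.14395259  0.05065421  0.09984631] ((-144.18746948242188, 50.94068908691406), (29.148880004882812, 9.36579418182373), 0.5088372826576233)
sheet z 0.054724997119187574 [0.01678924 0.05476764] [-0.15786597  0.00814631]
scene tab top [-0.14679588  0.04657036  0.09945172] ((-145.6433868408203, 47.03644943237305), (8.95876407623291, 22.76828384399414), 82.11128997802734)
sheet z 0.05526774004887136 [0.01434919 0.05520287] [-0.15806931  0.00683078]
```

View pics/e.png

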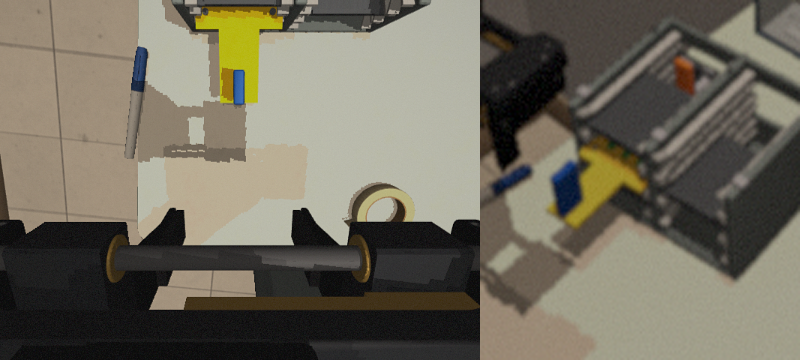

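The picture shows the sheet in the middle rails of the left bay, with the tab at (239,87) out in front, and the gripper clear of everything. I hand in.

```bash
python3 -c "
from cell import robot
print(robot.finish_job())"
```

```text
the job is handed in; nothing more can be done
None
```

The carrier sheet is lying straight in the empty middle rails of the left bay, after being pressed on the rubber stop at about 11 N for roughly a second and released; I handed the job in at about 22 s, and the outcome was not reported back.

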